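# Find the corner bosses and show them under raking light

### The arm

A 6-joint arm with a two-finger parallel gripper is mounted at the origin on the work surface. World frame = base frame: x ahead of the robot, y to its left, z up, the work surface at z = 0. Lengths are in m, angles in rad, forces in N, time in s.
With the tool pointing down it reaches from about 0.375 to 0.975 m from the base axis. Payload 3.8 kg.
Tool frame: the origin (TCP) lies on the centre line of the jaws, within the pads' length; the fingertips stand 19 mm ahead of it and the grasp point (between the pads) is the TCP (r.tip_extent is the z of the fingertips in the tool frame, in m); z points along the fingers, y is the line along which they close (so a half turn about z gives the same grasp; the last joint's range is limited). The gripper opens to 85 mm and grips with 20 to 120 N. Pads are 22 mm wide; open, the fingers measure 114 mm over their backs; the gripper's body (76 mm by 85 mm) begins 54 mm behind the grasp point. The pads swing forward as they close: fully open they stand 13 mm farther back than shut.
Start: joints at [-1.203, 0.264, 1.604, -0, 1.274, -0.037], TCP at [0.266, -0.62, 0.25] pointing down, gripper open.
Joint ranges: [-2.63, 2.63], [-0.94, 2.18], [0.31, 2.57], [-1.31, 4.45], [0, 2.66], [-2.55, 2.55]. Speed limits (rad/s): [2.57, 2.57, 3.14, 3.14, 3.14, 3.14].

### API

Orientations are given as a rotation vector (axis times angle).
In Python, from plant import r gives the robot as it stands.
- The arm moves only by the tool drive_tool, never from a script. Its argument "targets" is text: rows parted by semicolons, each of 5 numbers parted by spaces: the shift along the world's x, y, z in cm, then the turn about the world's z in rad, then the closure, from -1 (fully open) to 1 (shut), so that 0 is half open. In form: dx dy dz yaw hand; .... A call has 1 to 12 rows; each row shifts and turns the commanded pose from where the row before left it; what a row does not reach is not made up. A row lasts 1/10 s, in which the tool goes at most 50 mm and 8.59 degrees, less where a joint would pass 70% of its speed; a pose out of reach is approached as far as the arm can. A call is refused whole if a number of a shift passes 5 or a number of a turn 0.15, either way. A call with a gripper value outside its range is refused whole. The fingers move at their own pace and stop on an object; "grip_force" is the grip in N (left out, the last holds). Time passes only in rows, so rows that do not move let the fingers close. It gives the time, the measured TCP pose, the force, the opening and the grip force at its end, in the units of the state.
- r.observe(): the state, without advancing time (a new reading comes with each control period).
- r.read_camera(name): name is "scene" or "top" or "wrist"; returns a dict with "img" (384x512x3 uint8, blue, green, red), "fx", "fy", "cx", "cy" (pixels), "dist" ([k1, k2, p1, p2, k3] as OpenCV has them; the pictures are not rectified), "rvec" (rotation vector, rad) and "tvec" (3), from world to camera coordinates, as OpenCV has them. Camera axes: x right, y down, z forward; pixel columns grow to the right and rows downward; lengths in m; the calibration is good to about 2 mm. A picture is of the moment at which its call begins. There is no depth.
- r.hand_in(): hands the job in; it is judged then, once.
The state is a dict: "time": time; "joint_positions": joint angles; "qd": joint speeds; "effort": joint torques, N m; "tool_pos": TCP position; "tool_rot": TCP orientation; "force": force on the tool from outside, world axes, zero at the start; "torque": the same for the moment, N m; "width": finger opening in m; "gripper_force": force on a finger pad.
Only numpy, scipy, OpenCV 4.12 (cv2) and the standard library are available. Lean on these libraries where they do the work, as an engineer would, in place of code of your own. Each camera call takes 0.05 s, during which the arm holds its last target. There are 200 camera calls.

### The job

First lift the lids of all three grey cases and leave them standing open together while you see what is in each; then take every brass corner boss (square plate with an upright stud) out of the case that holds them and put them all in the tilting tray, leaving the discs and clasps in their own cases. Raise the front of the tray by its post to about 30 degrees and keep it there for two seconds for inspection in the raking light, then lower it fully level with the bosses still in it, shut all three lids, and leave the other things on the bench alone.

Things in the scene. Friction and masses are not known exactly. Their poses are not given: they have to be found in the camera images.
- case_a: One of three alike grey plastic cases, fixed to the bench; outside 100 mm (own x, front to back) by 140 mm (own y) by 26 mm high without lid, walls and floor 5 mm. Origin under its centre; its front faces its own -x. The lid's hinge axis runs along its own y, 50 mm behind the origin (own +x) and 26.5 mm above the bench.
- lid_a (a joint): Lid of case_a, a 22 mm deep cap of 120 g (walls 4 mm) that covers the whole case, hinged on the case's far (+x) top rim: 0 rad closed, grows as the front edge is lifted, 2.2 rad fully open (leaning back). Moves freely: let go below about 1.1 it falls shut, beyond about 1.4 it falls open and stays open.
- lid_a_handle (a point): Grip point in the head of the black round knob on lid_a (head 24 mm diameter, from 22 to 42 mm above the lid, on a 12 mm stem), 33 mm above the lid's upper face; 70 mm in front of the hinge axis and 55 mm above it when closed. Pinched from above across the case's own y, it turns between the fingers as the lid swings.
- case_b: One of three alike grey plastic cases, fixed to the bench; outside 100 mm (own x, front to back) by 140 mm (own y) by 26 mm high without lid, walls and floor 5 mm. Origin under its centre; its front faces its own -x. The lid's hinge axis runs along its own y, 50 mm behind the origin (own +x) and 26.5 mm above the bench.
- lid_b (a joint): Lid of case_b, a 22 mm deep cap of 120 g (walls 4 mm) that covers the whole case, hinged on the case's far (+x) top rim: 0 rad closed, grows as the front edge is lifted, 2.2 rad fully open (leaning back). Moves freely: let go below about 1.1 it falls shut, beyond about 1.4 it falls open and stays open.
- lid_b_handle (a point): Grip point in the head of the black round knob on lid_b (head 24 mm diameter, from 22 to 42 mm above the lid, on a 12 mm stem), 33 mm above the lid's upper face; 70 mm in front of the hinge axis and 55 mm above it when closed. Pinched from above across the case's own y, it turns between the fingers as the lid swings.
- case_c: One of three alike grey plastic cases, fixed to the bench; outside 100 mm (own x, front to back) by 140 mm (own y) by 26 mm high without lid, walls and floor 5 mm. Origin under its centre; its front faces its own -x. The lid's hinge axis runs along its own y, 50 mm behind the origin (own +x) and 26.5 mm above the bench.
- lid_c (a joint): Lid of case_c, a 22 mm deep cap of 120 g (walls 4 mm) that covers the whole case, hinged on the case's far (+x) top rim: 0 rad closed, grows as the front edge is lifted, 2.2 rad fully open (leaning back). Moves freely: let go below about 1.1 it falls shut, beyond about 1.4 it falls open and stays open.
- lid_c_handle (a point): Grip point in the head of the black round knob on lid_c (head 24 mm diameter, from 22 to 42 mm above the lid, on a 12 mm stem), 33 mm above the lid's upper face; 70 mm in front of the hinge axis and 55 mm above it when closed. Pinched from above across the case's own y, it turns between the fingers as the lid swings.
- boss1_mid (a point): Brass corner boss (two to four are present, all in one case; None from the start = absent): square plate 34 x 34 x 6 mm with an upright round stud, 16 mm diameter, at its centre; 36 mm high in all, about 60 g. Point on the stud's axis half-way up (18 mm above the underside); own z runs up the stud. Stands plate down.
- boss2_mid (a point): Brass corner boss (two to four are present, all in one case; None from the start = absent): square plate 34 x 34 x 6 mm with an upright round stud, 16 mm diameter, at its centre; 36 mm high in all, about 60 g. Point on the stud's axis half-way up (18 mm above the underside); own z runs up the stud. Stands plate down.
- boss3_mid (a point): Brass corner boss (two to four are present, all in one case; None from the start = absent): square plate 34 x 34 x 6 mm with an upright round stud, 16 mm diameter, at its centre; 36 mm high in all, about 60 g. Point on the stud's axis half-way up (18 mm above the underside); own z runs up the stud. Stands plate down.
- boss4_mid (a point): Brass corner boss (two to four are present, all in one case; None from the start = absent): square plate 34 x 34 x 6 mm with an upright round stud, 16 mm diameter, at its centre; 36 mm high in all, about 60 g. Point on the stud's axis half-way up (18 mm above the underside); own z runs up the stud. Stands plate down.
- disc1_mid (a point): Plain brass disc, 40 mm diameter, 8 mm thick, no stud; lies in one of the other cases. Point at its centre.
- clasp1_mid (a point): Brass strap clasp, flat bar 60 x 14 x 8 mm, no stud; lies in another case. Point at its centre.
- disc2_mid (a point): Plain brass disc, 40 mm diameter, 8 mm thick, no stud; lies in one of the other cases. Point at its centre.
- clasp2_mid (a point): Brass strap clasp, flat bar 60 x 14 x 8 mm, no stud; lies in another case. Point at its centre.
- tray (a joint): Tilt of the aluminium inspection tray, which is hinged to the stand along its far (+x) edge: 0 rad level, grows as the front is raised by its post (0.52 = 30 degrees), up to 0.9. The hinge is stiff (0.7 N m of friction, plus the tray's 350 g): the tray stays at any angle; raising or lowering it takes about 2 to 9 N at the post.
- tray_in (a point): Centre of the tray's inner floor, about 17 mm above the bench when level; inside 120 mm (own x) by 130 mm (own y), rim 16 mm high above the floor, walls 5 mm. Axes turn with the tray (z out of the floor; the front with the post is at own -x). The hinge axis runs along own y, 65 mm behind this point (own +x) and 1 mm above it. The tray sits on a fixed steel base plate 140 x 130 mm.
- tray_grip (a point): Grip point on the black round post (14 mm diameter, standing 45 mm) at the middle of the tray's front edge, 14 mm below the post's top and about 28 mm above the rim; 137 mm in front of the hinge axis and 43 mm above it when level. It may be pinched from above across the tray's own y, and then turns between the fingers as the tray tilts.
- sponge: Bystander: tan cleaning sponge block 50 x 35 x 25 mm. Leave it alone. Origin under its centre.
- loupe: Bystander: black loupe, 40 mm diameter, 28 mm high. Leave it alone. Origin under its centre.
- folder: Bystander: bone folder, flat strip 150 x 18 x 5 mm lying between the stations. Leave it alone. Origin under its centre.
- brush: Bystander: flat wooden dusting brush about 160 x 50 x 12 mm. Leave it alone. Origin under its centre (of the handle, for the brush).
Not all that is in view belongs to the job. What is shaped like the case_a but green is not meant.

How it is judged:
By the outcome, as a careful person would: the job done as asked, in the order asked, and still so for the second after the job is handed in, with the robot touching nothing.
Of boss1, boss2, boss3, boss4 only 2 to 4 are there at a start; the rules pass over those that are not, and their reading is None.
At some moment in a run one of boss1, boss2, boss3, boss4 may be knocked a few centimetres aside while the robot is not near it.
Once in a run the grip may slacken for a moment while it holds something.
It also fails if it takes over 210 s, if anything falls off the work surface, if the arm or the gripper's body presses on something with over 40 N, if the wrist force passes 120 N, or if a joint passes its speed limit or range.

## Working session

There is one attempt and no reset: what is moved stays moved. The work goes in short steps, Python scripts to look and compute and a tool call to move; the robot and the scene stay as the last step left them, time stands still between calls to the robot, and variables do not carry over. Pictures are saved under pics/ and viewed, at most 16 in all, crops included, and the job is handed in when it is done.

Besides the shell and the picture viewer there is one more tool, called in YAML: its name, and indented under it one key for each argument. drive_tool: Moves the arm, as the interface text tells. Its arguments: {"type":"object","properties":{"targets":{"type":"string"},"grip_force":{"type":"number"}},"required":["targets"]}

```bash
ls; mkdir -p pics; cat > h.py <<'E'
import numpy as np, cv2
from plant import r
def cam(n,save=None):
    c=r.read_camera(n)
    c['K']=np.array([[c['fx'],0,c['cx']],[0,c['fy'],c['cy']],[0,0,1.]])
    c['R']=cv2.Rodrigues(np.array(c['rvec'],float))[0]; c['t']=np.array(c['tvec'],float).ravel()
    c['d']=np.array(c['dist'],float)
    if save: cv2.imwrite('pics/'+save,c['img'])
    return c
def ray(c,px,z):
    p=cv2.undistortPoints(np.array(px,float).reshape(-1,1,2),c['K'],c['d']).reshape(-1,2)
    d=np.c_[p,np.ones(len(p))]@c['R']; o=-c['R'].T@c['t']
    return o+d*((z-o[2])/d[:,2])[:,None]
def proj(c,P):
    return cv2.projectPoints(np.array(P,float).reshape(-1,1,3),np.array(c['rvec'],float),c['t'],c['K'],c['d'])[0].reshape(-1,2)
E
python3 - <<'E'
from h import *
a=cam('top','top0.png');b=cam('scene','scene0.png')
for c in(a,b): print(c['K'],-c['R'].T@c['t'],c['R'][2])
print(r.observe())
E
```

```text
pics
[[398.98994687   0.         255.56756277]
 [  0.         398.98994687 199.48463109]
 [  0.           0.           1.        ]] [ 0.42957296 -0.01027966  1.26123444] [ 0.05008094  0.02207542 -0.99850116]
[[445.83207097   0.         254.17183298]
 [  0.         445.83207097 191.63731184]
 [  0.           0.           1.        ]] [ 1.18639558 -0.48092819  1.1307202 ] [-0.49860033  0.37111303 -0.78337273]
{'time': 0.1, 'joint_positions': array([-1.20290061e+00,  2.64724032e-01,  1.60523112e+00,  7.46208354e-06,
        1.27367826e+00, -3.68817763e-02]), 'qd': array([ 8.30022941e-04, -1.18242455e-03, -2.50416359e-03, -8.70040988e-04,
        1.78669672e-03, -9.40590019e-05]), 'effort': array([-6.85571536e-05, -5.16707003e+01, -3.68590450e+01, -8.42995540e-07,
        6.30486145e-03, -1.75312454e-05]), 'tool_pos': array([ 0.26561676, -0.61987846,  0.24905873]), 'tool_rot': array([-3.07549798e+00, -6.31082983e-01,  5.16750093e-04]), 'force': array([-0.24201738,  0.50347109, -0.07005341]), 'torque': array([-0.0049098 ,  0.02749441,  0.08622803]), 'gripper_force': 0.0, 'width': 0.0857540568253466}
```

```bash
python3 -c "
import cv2
for n in('top0','scene0'):
    i=cv2.imread(f'pics/{n}.png'); cv2.imwrite(f'pics/{n}L.png',cv2.resize(i,(800,600),interpolation=cv2.INTER_CUBIC))"
```

```text
(no output)
```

View pics/top0L.png

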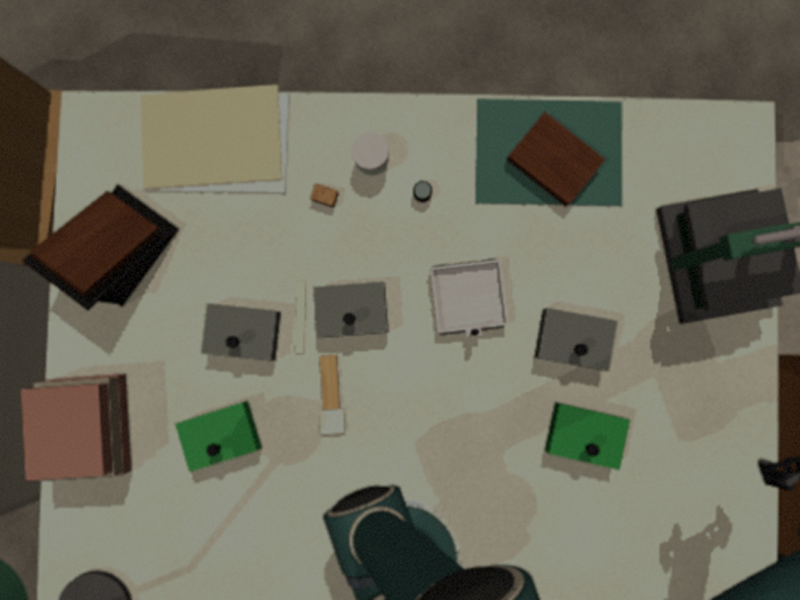

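View pics/scene0L.png

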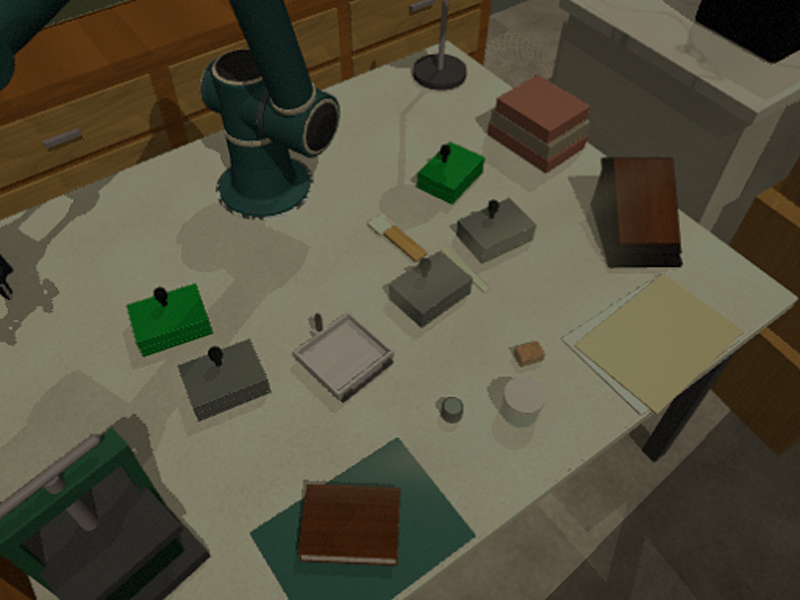

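The top view shows grey cases with knobs at (232,342), (349,318) and (581,349), and the tray at (468,297) with its post at (475,332). The green cases are decoys. I'll look closer.

```bash
python3 - <<'E'
import cv2,numpy as np
i=cv2.imread('pics/top0.png'); i=cv2.convertScaleAbs(i,alpha=1.5)
o=[(122,182),(190,167),(262,155),(330,185)]
t=[cv2.resize(i[y:y+60,x:x+80],(400,300),interpolation=cv2.INTER_CUBIC) for x,y in o]
cv2.imwrite('pics/m0.png',np.vstack([np.hstack(t[:2]),np.hstack(t[2:])]))
E
```

```text
(no output)
```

View pics/m0.png

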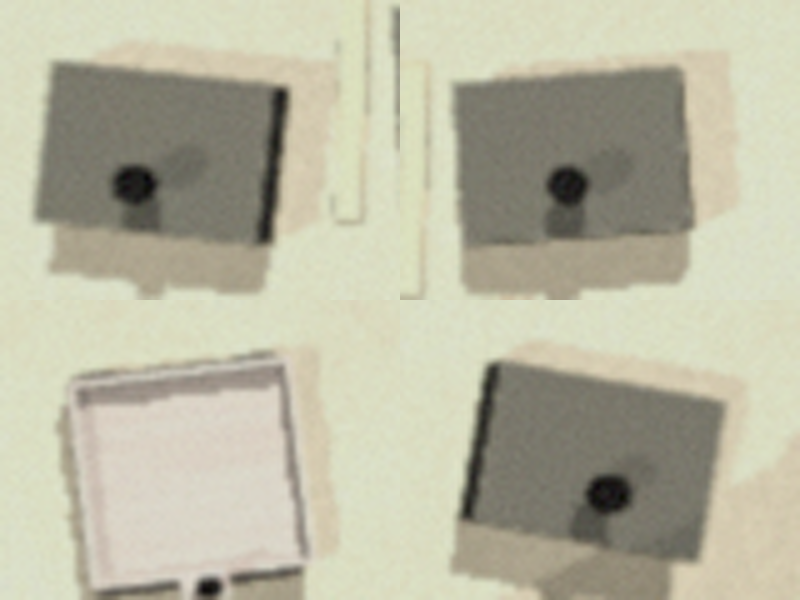

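```bash
cat >> h.py <<'E'
def fit(c,px,z):
    P=ray(c,px,z)[:,:2]; ctr=P.mean(0)
    e=np.array([(P[0]+P[1]-P[2]-P[3])/2,(P[0]+P[3]-P[1]-P[2])/2]) # fwd, left
    ax=np.arctan2(e[0][1],e[0][0]); ay=np.arctan2(-e[1][0],e[1][1])
    return ctr,ax,ay,np.linalg.norm(e,axis=1)
E
python3 - <<'E'
from h import *
c=cam('top')
f=lambda off,l:[((x+.5)/5-.5+off[0],(y+.5)/5-.5+off[1]) for x,y in l]
D={'L':((122,182),[(52,62),(273,85),(260,242),(37,219)],(133,185)),'M':((190,167),[(53,84),(283,68),(290,228),(67,245)],(167,186)),'R':((330,185),[(100,64),(325,104),(297,260),(75,220)],(207,193))}
for k,(o,q,kn) in D.items():
    ctr,ax,ay,s=fit(c,f(o,q),.0485); K=ray(c,f(o,[kn]),.0865)[0]
    yaw=(ax*s[0]**2+ay*s[1]**2)/(s@s)
    print(k,ctr,ax,ay,s,'knob',K[:2],'from fit',ctr-.02*np.array([np.cos(yaw),np.sin(yaw)]))
o=(262,155); print('T',fit(c,f(o,[(70,82),(287,54),(312,258),(93,288)]),.033), ray(c,f(o,[(208,287)]),.07)[0])
E
```

```text
L [0.44526657 0.33102859] -0.05472437428186585 -0.07901544587947341 [0.09648515 0.1384072 ] knob [0.42481146 0.33291621] from fit [0.42531706 0.33244882]
M [0.49341257 0.11229534] 0.09221388727644621 0.09425013070658533 [0.0983289  0.13885356] knob [0.47364945 0.11156839] from fit [0.47350006 0.11042667]
R [ 0.44486656 -0.32964574] -0.15877790589625476 -0.15559272863726617 [0.09599996 0.13732789] knob [ 0.42624123 -0.32430863] from fit [ 0.42511141 -0.32652577]
T (array([ 0.5275766 , -0.11834697]), np.float64(0.1331191410032115), np.float64(0.15402804842657705), array([0.12750943, 0.13549544])) [ 0.45507272 -0.12671768  0.07      ]
```

drive_tool:
  targets: "2 3.7 -1.5 -0.07 0;2 3.7 -1.5 -0.07 0;2 3.7 -1.5 -0.07 0;2 3.7 -1.5 -0.07 0;2 3.7 -1.5 -0.07 0;2 3.7 -1.5 -0.07 0;2 3.6 -1.5 -0.07 0;2 3.6 -0.5 -0.07 0;0 0 0 0 0;0 0 0 0 0"
  grip_force: 40

```text
time: 1.15
tool_pos: [0.426, -0.3256, 0.1399]
tool_rot: [3.132, -0.238, -0.001]
force: [0.3, -0.8, 0.3]
width: 0.0425
gripper_force: 0.0
```

drive_tool:
  targets: "0 0 -2 0 0;0 0 -2 0 0;0 0 -1.8 0 0;0 0 0 0 0;0 0 0 0 1;0 0 0 0 1;0 0 0 0 1;0 0 0 0 1;0 0 0 0 1"

```text
time: 2.05
tool_pos: [0.4259, -0.3266, 0.0831]
tool_rot: [3.132, -0.243, 0.0]
force: [-2.6, 4.1, 4.3]
width: 0.0227
gripper_force: 39.6
```

```bash
cat >> h.py <<'E'
def arc(yaw,t0,t1,n,hx=.07,hz=.055,hand=1):
    t=np.linspace(t0,t1,n+1); R=np.hypot(hx,hz); a=np.arctan2(hz,hx)+t
    dx,dz=np.diff(-R*np.cos(a))*100,np.diff(R*np.sin(a))*100
    return ';'.join(f'{x*np.cos(yaw):.2f} {x*np.sin(yaw):.2f} {z:.2f} 0 {hand}' for x,z in zip(dx,dz))
E
python3 - <<'E'
from h import *
for y in(-.157,.093,-.07): print(arc(y,0,1.75,20))
E
```

```text
0.50 -0.08 0.59 0 1;0.55 -0.09 0.54 0 1;0.60 -0.09 0.49 0 1;0.64 -0.10 0.44 0 1;0.67 -0.11 0.38 0 1;0.70 -0.11 0.32 0 1;0.73 -0.11 0.26 0 1;0.75 -0.12 0.19 0 1;0.76 -0.12 0.12 0 1;0.77 -0.12 0.06 0 1;0.77 -0.12 -0.01 0 1;0.77 -0.12 -0.08 0 1;0.76 -0.12 -0.15 0 1;0.74 -0.12 -0.21 0 1;0.72 -0.11 -0.28 0 1;0.69 -0.11 -0.34 0 1;0.66 -0.10 -0.40 0 1;0.62 -0.10 -0.46 0 1;0.58 -0.09 -0.51 0 1;0.54 -0.08 -0.56 0 1
0.51 0.05 0.59 0 1;0.55 0.05 0.54 0 1;0.60 0.06 0.49 0 1;0.64 0.06 0.44 0 1;0.68 0.06 0.38 0 1;0.71 0.07 0.32 0 1;0.73 0.07 0.26 0 1;0.75 0.07 0.19 0 1;0.77 0.07 0.12 0 1;0.77 0.07 0.06 0 1;0.78 0.07 -0.01 0 1;0.77 0.07 -0.08 0 1;0.76 0.07 -0.15 0 1;0.75 0.07 -0.21 0 1;0.72 0.07 -0.28 0 1;0.70 0.07 -0.34 0 1;0.67 0.06 -0.40 0 1;0.63 0.06 -0.46 0 1;0.59 0.05 -0.51 0 1;0.54 0.05 -0.56 0 1
0.51 -0.04 0.59 0 1;0.56 -0.04 0.54 0 1;0.60 -0.04 0.49 0 1;0.64 -0.04 0.44 0 1;0.68 -0.05 0.38 0 1;0.71 -0.05 0.32 0 1;0.73 -0.05 0.26 0 1;0.75 -0.05 0.19 0 1;0.77 -0.05 0.12 0 1;0.77 -0.05 0.06 0 1;0.78 -0.05 -0.01 0 1;0.77 -0.05 -0.08 0 1;0.76 -0.05 -0.15 0 1;0.75 -0.05 -0.21 0 1;0.73 -0.05 -0.28 0 1;0.70 -0.05 -0.34 0 1;0.67 -0.05 -0.40 0 1;0.63 -0.04 -0.46 0 1;0.59 -0.04 -0.51 0 1;0.54 -0.04 -0.56 0 1
```

drive_tool:
  targets: "0.5 -0.08 0.6 0 1;0.55 -0.09 0.54 0 1;0.6 -0.09 0.49 0 1;0.64 -0.1 0.44 0 1;0.67 -0.11 0.38 0 1;0.7 -0.11 0.32 0 1;0.73 -0.11 0.26 0 1;0.75 -0.12 0.19 0 1;0.76 -0.12 0.12 0 1;0.77 -0.12 0.06 0 1"

```text
time: 3.05
tool_pos: [0.4934, -0.3374, 0.1167]
tool_rot: [3.131, -0.244, 0.001]
force: [-2.8, -2.2, -1.6]
width: 0.0227
gripper_force: 39.2
```

drive_tool:
  targets: "0.77 -0.12 0 0 1;0.77 -0.12 -0.08 0 1;0.76 -0.12 -0.15 0 1;0.74 -0.12 -0.2 0 1;0.72 -0.11 -0.28 0 1;0.69 -0.11 -0.34 0 1;0.66 -0.1 -0.4 0 1;0.62 -0.1 -0.46 0 1;0.58 -0.09 -0.5 0 1;0.54 -0.08 -0.56 0 1"

```text
time: 4.05
tool_pos: [0.5638, -0.3488, 0.0879]
tool_rot: [3.13, -0.243, 0.008]
force: [1.4, -3.5, 5.7]
width: 0.0223
gripper_force: 41.0
```

drive_tool:
  targets: "0 0 0 0 0;0 0 0 0 0;0 0 1 0 0;0 0 3 0 0;0 0 3 0 0;-0.5 3 0 0.05 0;-1 4.5 0 0.05 0;-1 4.5 0 0.05 0;-1 4.5 0 0.05 0;-1 4.5 0 0.05 0;-1 4.5 0 0 0;-1 4.5 0 0 0"

```text
time: 5.25
tool_pos: [0.4952, -0.0459, 0.1574]
tool_rot: [-3.138, -0.148, -0.002]
force: [0.4, 0.4, -0.3]
width: 0.0427
gripper_force: 0.0
```

drive_tool:
  targets: "-1 4.5 0 0 0;-1 4.5 0 0 0;0 4.5 0 0 0;0 2 0 0 0;0 0 0 0 0"

```text
time: 5.75
tool_pos: [0.4757, 0.1099, 0.1574]
tool_rot: [-3.137, -0.155, -0.002]
force: [0.6, -0.7, -0.7]
width: 0.0428
gripper_force: 0.0
```

drive_tool:
  targets: "-0.2 0.1 -3 0 0;0 0 -3 0 0;0 0 -1.6 0 0;0 0 0 0 0;0 0 0 0 1;0 0 0 0 1;0 0 0 0 1;0 0 0 0 1;0 0 0 0 1"

```text
time: 6.65
tool_pos: [0.4737, 0.1122, 0.0822]
tool_rot: [-3.13, -0.144, -0.0]
force: [-4.2, 19.0, -0.5]
width: 0.0227
gripper_force: 39.1
```

drive_tool:
  targets: "0.51 0.05 0.6 0 1;0.55 0.05 0.54 0 1;0.6 0.06 0.49 0 1;0.64 0.06 0.44 0 1;0.68 0.06 0.38 0 1;0.7 0.07 0.32 0 1;0.73 0.07 0.26 0 1;0.75 0.07 0.19 0 1;0.77 0.07 0.12 0 1;0.77 0.07 0.06 0 1"

```text
time: 7.65
tool_pos: [0.5401, 0.1188, 0.1162]
tool_rot: [-3.13, -0.145, 0.003]
force: [-6.6, 16.3, -0.1]
width: 0.0227
gripper_force: 39.3
```

drive_tool:
  targets: "0.77 0.07 0 0 1;0.77 0.07 -0.08 0 1;0.76 0.07 -0.15 0 1;0.75 0.07 -0.2 0 1;0.72 0.07 -0.28 0 1;0.7 0.07 -0.34 0 1;0.67 0.06 -0.4 0 1;0.63 0.06 -0.46 0 1;0.59 0.05 -0.5 0 1;0.54 0.05 -0.56 0 1"

```text
time: 8.65
tool_pos: [0.6123, 0.1259, 0.0885]
tool_rot: [-3.13, -0.145, -0.008]
force: [-1.4, 16.6, 3.0]
width: 0.0223
gripper_force: 39.3
```

drive_tool:
  targets: "0 0 0 0 0;0 0 0 0 0;0 0 1 0 0;0 0 3 0 0;0 0 3 0 0;-2 2 0 -0.04 0;-2.8 3 0 -0.04 0;-2.8 3 0 -0.04 0;-2.8 3 0 -0.04 0;-2.8 3 0 0 0;-2.8 3 0 0 0;-2.7 3 0 0 0"

```text
time: 9.85
tool_pos: [0.4224, 0.3216, 0.1564]
tool_rot: [-3.139, 0.104, -0.003]
force: [0.4, 0.3, -0.1]
width: 0.0428
gripper_force: 0.0
```

drive_tool:
  targets: "0 0.7 0 0 0;0 0 0 0 0"

```text
time: 10.05
tool_pos: [0.4233, 0.3289, 0.1563]
tool_rot: [-3.139, 0.099, -0.003]
force: [0.8, -0.4, 0.4]
width: 0.0427
gripper_force: 0.0
```

drive_tool:
  targets: "0.1 0.4 -3 0 0;0 0 -3 0 0;0 0 -1.5 0 0;0 0 0 0 0;0 0 0 0 1;0 0 0 0 1;0 0 0 0 1;0 0 0 0 1;0 0 0 0 1"

```text
time: 10.95
tool_pos: [0.4264, 0.3351, 0.0826]
tool_rot: [-3.133, 0.104, -0.008]
force: [1.1, 7.9, -4.2]
width: 0.0227
gripper_force: 39.3
```

drive_tool:
  targets: "0.51 -0.04 0.6 0 1;0.56 -0.04 0.54 0 1;0.6 -0.04 0.49 0 1;0.64 -0.04 0.44 0 1;0.68 -0.05 0.38 0 1;0.7 -0.05 0.32 0 1;0.73 -0.05 0.26 0 1;0.75 -0.05 0.19 0 1;0.77 -0.05 0.12 0 1;0.77 -0.05 0.06 0 1"

```text
time: 11.95
tool_pos: [0.4917, 0.3296, 0.1163]
tool_rot: [-3.135, 0.104, -0.001]
force: [-3.7, 5.8, -0.6]
width: 0.0228
gripper_force: 39.2
```

drive_tool:
  targets: "0.77 -0.05 0 0 1;0.77 -0.05 -0.08 0 1;0.76 -0.05 -0.15 0 1;0.75 -0.05 -0.2 0 1;0.73 -0.05 -0.28 0 1;0.7 -0.05 -0.34 0 1;0.67 -0.05 -0.4 0 1;0.63 -0.04 -0.46 0 1;0.59 -0.04 -0.5 0 1;0.54 -0.04 -0.56 0 1"

```text
time: 12.95
tool_pos: [0.5636, 0.3237, 0.0865]
tool_rot: [-3.137, 0.103, -0.009]
force: [1.8, 3.1, 4.6]
width: 0.0226
gripper_force: 40.3
```

drive_tool:
  targets: "0 0 0 0 0;0 0 0 0 0;0 0 1 0 0;0 0 3 0 0;0 0 4 0 0;-1 -3 2 0 0;-2 -3 2 0 0;-2 -3 2 0 0;-2 -3 2 0 0;-3 -2 0 0 0;-3 -2 0 0 0;0 0 0 0 0"

```text
time: 14.15
tool_pos: [0.4264, 0.1605, 0.2442]
tool_rot: [3.138, -0.104, -0.003]
force: [0.9, 0.3, -0.3]
width: 0.0427
gripper_force: 0.0
```

```bash
python3 - <<'E'
from h import *
c=cam('top','top1.png'); i=cv2.convertScaleAbs(c['img'],alpha=1.6)
o=[(122,155),(190,150),(262,145),(330,165)]
t=[cv2.resize(i[y:y+75,x:x+100],(400,300),interpolation=cv2.INTER_CUBIC) for x,y in o]
cv2.imwrite('pics/m1.png',np.vstack([np.hstack(t[:2]),np.hstack(t[2:])]))
E
```

```text
(no output)
```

View pics/m1.png

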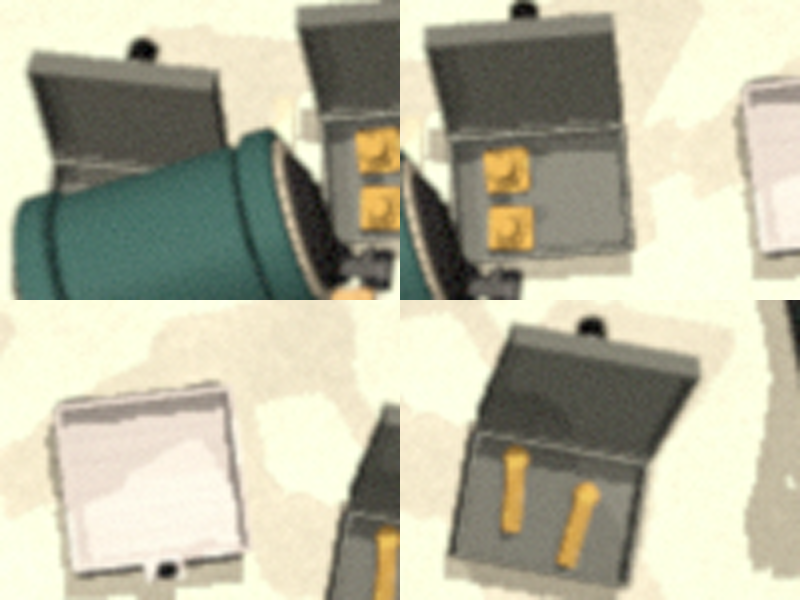

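Lids all stand open. Bosses are in the middle case at (507,170) and (511,228) of the montage, clasps in the right case, and the left is covered by the arm. Now I'll measure the bosses closer.

drive_tool:
  targets: "2 -2 0 0.04 0;2 -2 0 0.04 0;0 -2 0 0.04 0;0 -2 0 0.04 0;0 -1 0 0 0;0 0 0 0 0;0 0 0 0 0"

```text
time: 14.9
tool_pos: [0.4706, 0.0732, 0.2443]
tool_rot: [-3.138, -0.147, -0.0]
force: [0.6, -0.2, 0.3]
width: 0.0427
gripper_force: 0.0
```

```bash
python3 - <<'E'
from h import *
c=cam('top','top2.png'); w=cam('wrist','w2.png')
i=cv2.convertScaleAbs(c['img'],alpha=1.6)
a=cv2.resize(i[170:220,192:252],(480,400),interpolation=cv2.INTER_CUBIC)
l=cv2.resize(i[160:235,125:195],(320,343),interpolation=cv2.INTER_CUBIC)
o=np.zeros((600,800,3),np.uint8); o[:400,:480]=a; o[:343,480:]=l
o[400:,:]=0
cv2.imwrite('pics/m2.png',o)
cv2.imwrite('pics/w2.png',cv2.convertScaleAbs(w['img'],alpha=1.6))
print(-w['R'].T@w['t'],w['R'][2],r.observe()['tool_pos'])
for p in [(507,172),(511,229)]:
    print(ray(c,[((p[0]-400+.5)/4-.5+190,(p[1]+.5)/4-.5+150)],.011))
E
```

```text
[0.54907101 0.08138158 0.36678049] [-0.31034125 -0.02951048 -0.95016706] [0.47035796 0.07351369 0.24426355]
[[0.5112212  0.14125397 0.011     ]]
[[0.46642466 0.13685752 0.011     ]]
```

View pics/m2.png

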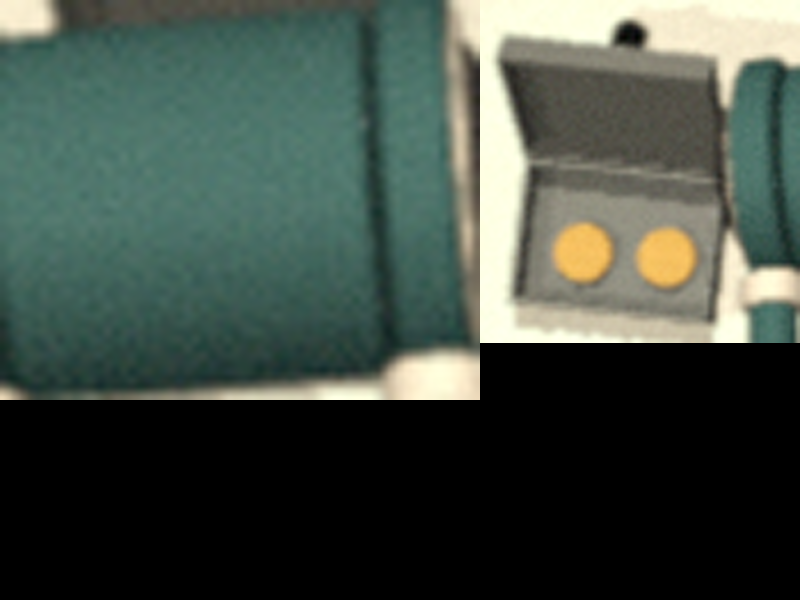

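View pics/w2.png

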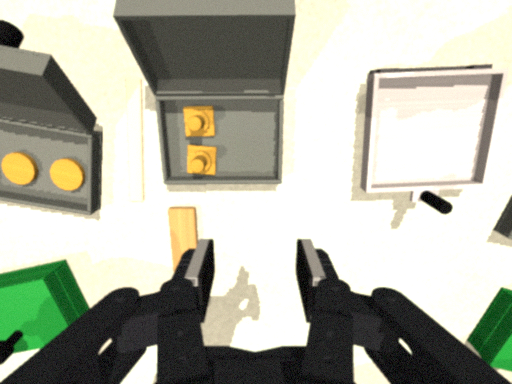

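Discs are in the left case, clearly. In the wrist view, boss A's plate is centred at (199,121) with its stud top at about (195,121), and boss B's plate is at (202,161) with its stud top at about (198,164).

```bash
python3 - <<'E'
from h import *
c=cam('wrist')
print(ray(c,[(199,121.5),(202,161)],.011)); 
i=cv2.resize(cv2.convertScaleAbs(c['img'],alpha=1.6)[85:195,150:290],(800,629),interpolation=cv2.INTER_CUBIC)[:600]
cv2.imwrite('pics/m3.png',i)
print(fit(c,[(371,69),(502,68),(485,188),(366,192)],.033), ray(c,[(158,94),(283,95),(282,182),(164,184)],.026))
E
```

```text
[[0.51235535 0.14226215 0.011     ]
 [0.46648037 0.1369351  0.011     ]]
(array([ 0.52673674, -0.11449279]), np.float64(0.17879400162958833), np.float64(0.11927340483160545), array([0.1317958 , 0.13755922])) [[0.53871674 0.18462925 0.026     ]
 [0.55017651 0.05114641 0.026     ]
 [0.45374162 0.04041539 0.026     ]
 [0.43830483 0.17793407 0.026     ]]
```

View pics/m3.png

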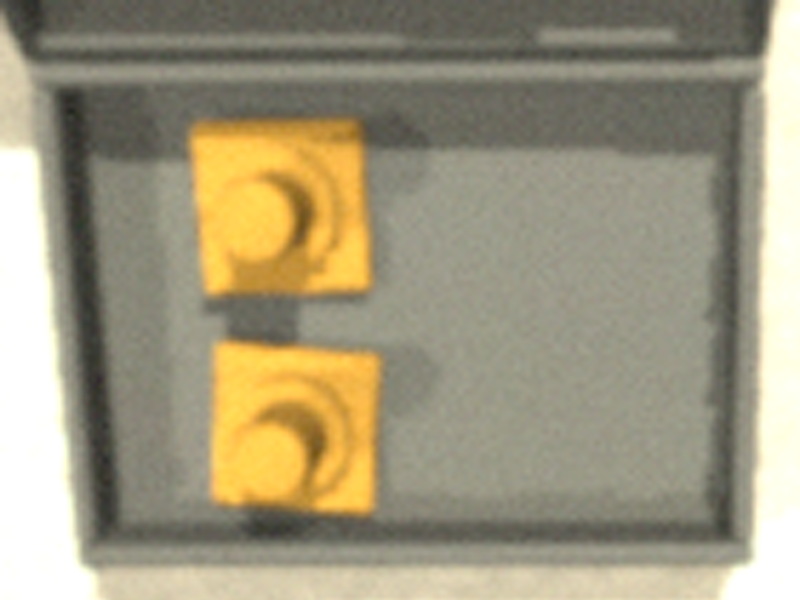

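drive_tool:
  targets: "1.4 2.3 -4 0 0.25;1.4 2.3 -4 0 0.25;1.35 2.2 -4 0 0.25;0 0 -4 0 0.25;0 0 -2.4 0 0.25;0 0 -1.5 0 0.25;0 0 -0.5 0 0.25;0 0 0 0 0.25"
  grip_force: 70

```text
time: 15.85
tool_pos: [0.5118, 0.141, 0.0402]
tool_rot: [-3.138, -0.149, 0.0]
force: [-0.8, 1.0, 0.1]
width: 0.0321
gripper_force: 0.0
```

drive_tool:
  targets: "0 0 0 0 1;0 0 0 0 1;0 0 0 0 1;0 0 0 0 1"

```text
time: 16.25
tool_pos: [0.5134, 0.141, 0.0421]
tool_rot: [-3.137, -0.149, -0.006]
force: [-0.8, 0.8, 6.7]
width: 0.0127
gripper_force: 68.7
```

drive_tool:
  targets: "0 0 1 0 1;0 0 2 0 1;0 0 3 0 1;0 0 3 0 1;0 0 0 0 1"

```text
time: 16.75
tool_pos: [0.5152, 0.1415, 0.1356]
tool_rot: [-3.136, -0.149, -0.014]
force: [1.1, 0.4, 0.6]
width: 0.0134
gripper_force: 68.4
```

```bash
python3 - <<'E'
from h import *
c=cam('wrist'); s=cam('scene')
a=cv2.resize(cv2.convertScaleAbs(c['img'],alpha=1.6),(400,300))
p=proj(s,[r.observe()['tool_pos']])[0].astype(int); print(p,r.observe()['width'])
b=cv2.resize(cv2.convertScaleAbs(s['img'],alpha=1.6)[p[1]-45:p[1]+45,p[0]-60:p[0]+60],(400,300))
cv2.imwrite('pics/m4.png',np.hstack([a,b]))
E
```

```text
[286 161] 0.012899494202107044
```

View pics/m4.png

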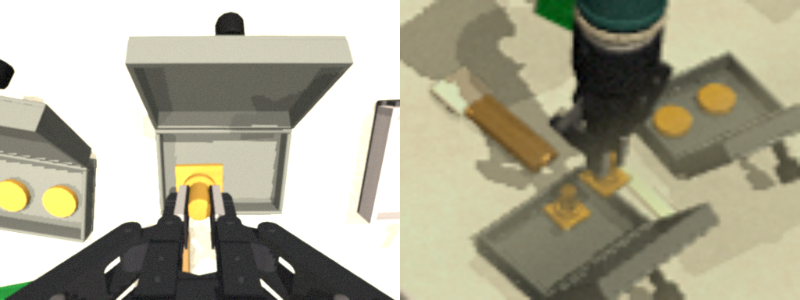

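Boss A is held upright under the jaws, and boss B is now in the case on its own. Next I'll carry A to the tray.

drive_tool:
  targets: "0.8 -4.5 0 0.02 1;0.8 -4.5 0 0.02 1;0.8 -4.5 0 0 1;0.7 -4.5 0 0 1;0.7 -4.5 0 0 1;0 0 -2 0 1;0 0 -2 0 1;0 0 0 0 1"

```text
time: 17.65
tool_pos: [0.5454, -0.0841, 0.0853]
tool_rot: [-3.132, -0.209, 0.015]
force: [-1.9, -0.5, -2.4]
width: 0.013
gripper_force: 68.6
```

drive_tool:
  targets: "0.5 0 0 0 1;0 0 0 0 1"

```text
time: 17.85
tool_pos: [0.5558, -0.084, 0.0907]
tool_rot: [3.134, 0.213, 0.002]
force: [-0.0, 0.0, -0.4]
width: 0.0131
gripper_force: 68.6
```

drive_tool:
  targets: "0 0 -1.5 0 1;0 0 -1.5 0 1;0 0 -0.5 0 1;0 0 -0.2 0 1;0 0 0 0 1;0 0 0 0 1"

```text
time: 18.45
tool_pos: [0.5533, -0.0837, 0.0541]
tool_rot: [-3.133, -0.212, 0.006]
force: [-7.5, 1.5, 13.3]
width: 0.0128
gripper_force: 70.3
```

drive_tool:
  targets: "0 0 0.1 0 0.5;0 0 0 0 0.25;0 0 0 0 0.25;0 0 1 0 0.25;0 0 3 0 0.25;0 0 3 0 0.25;-1 4 0 -0.02 0.25;-1.8 4.5 0 -0.02 0.25;-1.8 4.5 0 0 0.25;-1.8 4.5 0 0 0.25;-1.9 4.5 0 0 0.25;0 0 0 0 0.25"

```text
time: 19.65
tool_pos: [0.4694, 0.1401, 0.1246]
tool_rot: [-3.136, -0.158, 0.001]
force: [-0.8, -0.3, -0.9]
width: 0.0319
gripper_force: 0.0
```

```bash
python3 - <<'E'
from h import *
c=cam('wrist','w5.png')
cv2.imwrite('pics/w5.png',cv2.convertScaleAbs(c['img'],alpha=1.6))
print(r.observe()['tool_pos'],proj(c,[[.4665,.137,.041],[.4665,.137,.011]]))
E
```

```text
[0.47069029 0.1381263  0.12467713] [[259.46274482 211.56761276]
 [258.96603941 198.03415138]]
```

View pics/w5.png

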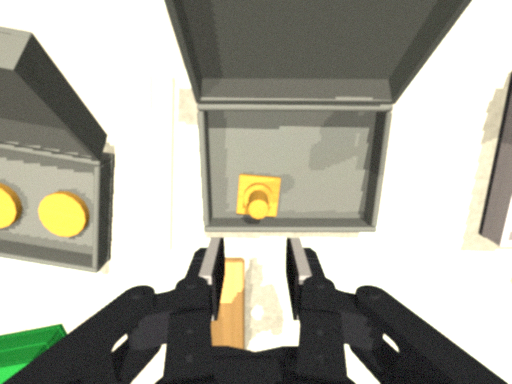

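Boss B sits at (258,196), within 2 px of the prediction.

drive_tool:
  targets: "-0.3 -0.1 -4 0 0.25;0 0 -3 0 0.25;0 0 -1.2 0 0.25;0 0 -0.2 0 0.25;0 0 0 0 0.25;0 0 0 0 1;0 0 0 0 1;0 0 0 0 1;0 0 0 0 1"

```text
time: 20.6
tool_pos: [0.4706, 0.1349, 0.042]
tool_rot: [-3.138, -0.149, -0.006]
force: [-0.1, -1.7, 6.0]
width: 0.0132
gripper_force: 68.6
```

drive_tool:
  targets: "0 0 1 0 1;0 0 2 0 1;0 0 2 0 1;0 0 3 0 1;1.5 -4 0 0.02 1;1.5 -4 0 0.02 1;1.5 -4 0 0 1;1.5 -4 0 0 1;1.5 -4 0 0 1;1.5 -4 0 0 1;0.4 -3.8 0 0 1;0 0 0 0 1"

```text
time: 21.8
tool_pos: [0.5637, -0.1475, 0.1211]
tool_rot: [3.133, 0.205, 0.002]
force: [0.2, -0.2, -0.2]
width: 0.013
gripper_force: 68.7
```

drive_tool:
  targets: "0 0 -1 0 1;0 0 -1 0 1;0 0 0 0 1;0 0 0 0 1"

```text
time: 22.2
tool_pos: [0.5617, -0.1417, 0.0991]
tool_rot: [-3.133, -0.214, 0.003]
force: [-0.2, 1.2, -1.0]
width: 0.0132
gripper_force: 68.7
```

drive_tool:
  targets: "0 0 -2 0 1;0 0 -1.5 0 1;0 0 -0.7 0 1;0 0 -0.3 0 1;0 0 0 0 1;0 0 0 0 1"

```text
time: 22.8
tool_pos: [0.5633, -0.1434, 0.0557]
tool_rot: [3.134, 0.212, 0.002]
force: [-0.0, -0.1, -0.7]
width: 0.0132
gripper_force: 68.9
```

drive_tool:
  targets: "0 0 -0.15 0 1;0 0 0 0 1;0 0 0 0 0.5;0 0 0 0 0.25;0 0 0 0 0.25;0 0 1 0 0.25;0 0 3 0 0.25;-2 0.4 3 0 0.25;-3 0.4 3 0 0.25;-3 0.4 0 0 0.25;-2 0.4 0 0 0.25;0 0 0 0 0.25"

```text
time: 24.0
tool_pos: [0.4605, -0.1267, 0.1543]
tool_rot: [-3.134, -0.211, 0.001]
force: [-0.2, 0.3, 0.4]
width: 0.032
gripper_force: 0.0
```

```bash
python3 - <<'E'
from h import *
c=cam('wrist','w6.png')
cv2.imwrite('pics/w6.png',cv2.convertScaleAbs(c['img'],alpha=1.4))
print(r.observe()['tool_pos'],proj(c,[[.455,-.1274,.075],[.553,-.084,.053],[.563,-.143,.053]]))
E
```

```text
[ 0.46221002 -0.12713389  0.15448413] [[255.42417093 216.87536373]
 [211.68444306  65.23141985]
 [299.19740411  62.02137952]]
```

View pics/w6.png

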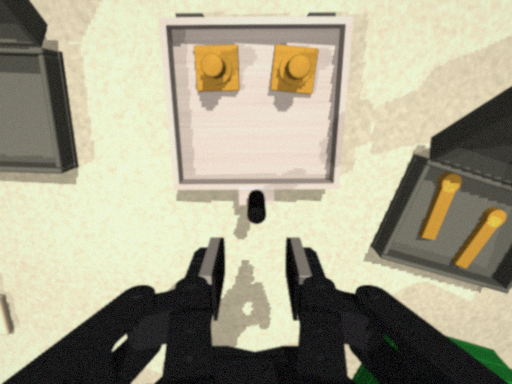

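drive_tool:
  targets: "-0.5 -0.1 -3 0.01 0.25;0 0 -3 0 0.25;0 0 -2 0 0.25;0 0 -1.3 0 0.25;0 0 0 0 0.25;0 0 0 0 1;0 0 0 0 1;0 0 0 0 1;0 0 0 0 1"
  grip_force: 50

```text
time: 24.95
tool_pos: [0.4588, -0.1279, 0.0616]
tool_rot: [-3.133, -0.227, -0.004]
force: [2.5, 6.1, -0.5]
width: 0.0123
gripper_force: 48.8
```

```bash
python3 - <<'E'
from h import *
print(r.observe()['tool_pos'],r.observe()['width'])
print(arc(.145,0,.54,24,.137,.043))
print(arc(.145,.54,-.01,24,.137,.043))
E
```

```text
[ 0.45875767 -0.12791525  0.0616122 ] 0.01230905069411671
0.10 0.01 0.31 0 1;0.11 0.02 0.30 0 1;0.11 0.02 0.30 0 1;0.12 0.02 0.30 0 1;0.13 0.02 0.30 0 1;0.13 0.02 0.29 0 1;0.14 0.02 0.29 0 1;0.15 0.02 0.29 0 1;0.15 0.02 0.28 0 1;0.16 0.02 0.28 0 1;0.16 0.02 0.28 0 1;0.17 0.02 0.27 0 1;0.18 0.03 0.27 0 1;0.18 0.03 0.27 0 1;0.19 0.03 0.26 0 1;0.19 0.03 0.26 0 1;0.20 0.03 0.25 0 1;0.21 0.03 0.25 0 1;0.21 0.03 0.24 0 1;0.22 0.03 0.24 0 1;0.22 0.03 0.23 0 1;0.23 0.03 0.23 0 1;0.23 0.03 0.22 0 1;0.24 0.03 0.22 0 1
-0.24 -0.04 -0.22 0 1;-0.24 -0.03 -0.23 0 1;-0.23 -0.03 -0.23 0 1;-0.23 -0.03 -0.24 0 1;-0.22 -0.03 -0.24 0 1;-0.21 -0.03 -0.25 0 1;-0.21 -0.03 -0.25 0 1;-0.20 -0.03 -0.26 0 1;-0.20 -0.03 -0.26 0 1;-0.19 -0.03 -0.27 0 1;-0.18 -0.03 -0.27 0 1;-0.18 -0.03 -0.28 0 1;-0.17 -0.03 -0.28 0 1;-0.17 -0.02 -0.28 0 1;-0.16 -0.02 -0.29 0 1;-0.15 -0.02 -0.29 0 1;-0.15 -0.02 -0.29 0 1;-0.14 -0.02 -0.30 0 1;-0.13 -0.02 -0.30 0 1;-0.13 -0.02 -0.30 0 1;-0.12 -0.02 -0.31 0 1;-0.11 -0.02 -0.31 0 1;-0.11 -0.02 -0.31 0 1;-0.10 -0.01 -0.31 0 1
```

drive_tool:
  targets: "0.1 0.01 0.31 0 1;0.11 0.02 0.3 0 1;0.11 0.02 0.3 0 1;0.12 0.02 0.3 0 1;0.13 0.02 0.3 0 1;0.13 0.02 0.29 0 1;0.14 0.02 0.29 0 1;0.15 0.02 0.29 0 1;0.15 0.02 0.28 0 1;0.16 0.02 0.28 0 1;0.16 0.02 0.28 0 1;0.17 0.02 0.27 0 1"

```text
time: 26.15
tool_pos: [0.4735, -0.1257, 0.0954]
tool_rot: [-3.133, -0.227, 0.002]
force: [2.0, 1.1, -13.7]
width: 0.0118
gripper_force: 48.7
```

drive_tool:
  targets: "0.18 0.03 0.27 0 1;0.18 0.03 0.27 0 1;0.19 0.03 0.26 0 1;0.19 0.03 0.26 0 1;0.2 0.03 0.25 0 1;0.2 0.03 0.25 0 1;0.21 0.03 0.24 0 1;0.22 0.03 0.24 0 1;0.22 0.03 0.23 0 1;0.23 0.03 0.23 0 1;0 0 0 0 1;0 0 0 0 1"

```text
time: 27.35
tool_pos: [0.4946, -0.1228, 0.121]
tool_rot: [-3.133, -0.227, -0.001]
force: [-0.5, 2.3, -10.0]
width: 0.0125
gripper_force: 48.9
```

```bash
python3 - <<'E'
from h import *
c=cam('wrist'); s=cam('scene'); o=r.observe(); print(o['tool_pos'],o['force'],o['width'],o['time'])
p=proj(s,[[.527,-.117,.04]])[0].astype(int)
a=cv2.resize(cv2.convertScaleAbs(c['img'],alpha=1.4),(400,300))
b=cv2.resize(cv2.convertScaleAbs(s['img'],alpha=1.6)[p[1]-53:p[1]+52,p[0]-70:p[0]+70],(400,300))
cv2.imwrite('pics/m7.png',np.hstack([a,b]))
E
```

```text
[ 0.49460732 -0.12277247  0.12101962] [ 0.11320656  2.71823239 -9.03484723] 0.012793465087366283 27.45
```

View pics/m7.png

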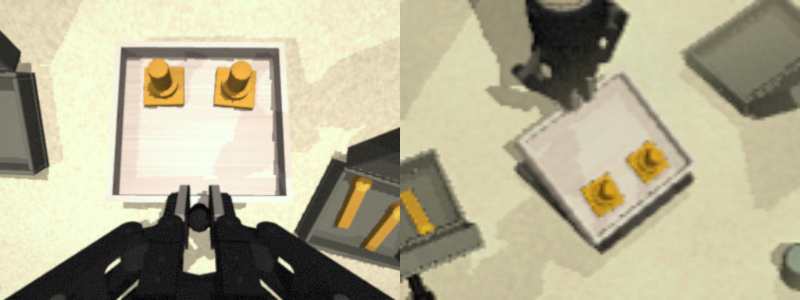

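The tray is up about 28° with both bosses standing in it. I'll trim it up about 2°, then hold.

drive_tool:
  targets: "0.17 0.02 0.17 0 1;0.17 0.02 0.16 0 1;0 0 0 0 1;0 0 0 0 1;0 0 0 0 1;0 0 0 0 1;0 0 0 0 1;0 0 0 0 1;0 0 0 0 1;0 0 0 0 1;0 0 0 0 1;0 0 0 0 1"

```text
time: 28.65
tool_pos: [0.4975, -0.1224, 0.1238]
tool_rot: [-3.133, -0.227, 0.0]
force: [-0.2, 4.7, -13.3]
width: 0.0121
gripper_force: 48.7
```

drive_tool:
  targets: "0 0 0 0 1;0 0 0 0 1;0 0 0 0 1;0 0 0 0 1;0 0 0 0 1;0 0 0 0 1;0 0 0 0 1;0 0 0 0 1;0 0 0 0 1;0 0 0 0 1;0 0 0 0 1;0 0 0 0 1"

```text
time: 29.85
tool_pos: [0.4975, -0.1224, 0.1238]
tool_rot: [-3.133, -0.227, 0.0]
force: [-0.2, 4.8, -13.8]
width: 0.0124
gripper_force: 48.7
```

drive_tool:
  targets: "0 0 0 0 1;0 0 0 0 1;0 0 0 0 1;0 0 0 0 1;0 0 0 0 1;0 0 0 0 1"

```text
time: 30.45
tool_pos: [0.4975, -0.1224, 0.1238]
tool_rot: [-3.133, -0.227, 0.0]
force: [-0.2, 4.2, -13.0]
width: 0.0126
gripper_force: 48.7
```

drive_tool:
  targets: "-0.23 -0.03 -0.23 0 1;-0.23 -0.03 -0.23 0 1;-0.23 -0.03 -0.24 0 1;-0.22 -0.03 -0.24 0 1;-0.2 -0.03 -0.25 0 1;-0.2 -0.03 -0.25 0 1;-0.2 -0.03 -0.26 0 1;-0.2 -0.03 -0.26 0 1;-0.19 -0.03 -0.27 0 1;-0.18 -0.03 -0.27 0 1;-0.18 -0.03 -0.28 0 1;-0.17 -0.03 -0.28 0 1"

```text
time: 31.65
tool_pos: [0.4761, -0.1256, 0.0979]
tool_rot: [-3.133, -0.225, -0.009]
force: [-7.1, 12.3, 11.7]
width: 0.0124
gripper_force: 53.2
```

drive_tool:
  targets: "-0.17 -0.02 -0.28 0 1;-0.16 -0.02 -0.29 0 1;-0.15 -0.02 -0.29 0 1;-0.15 -0.02 -0.29 0 1;-0.14 -0.02 -0.3 0 1;-0.13 -0.02 -0.3 0 1;-0.13 -0.02 -0.3 0 1;-0.12 -0.02 -0.31 0 1;-0.11 -0.02 -0.31 0 1;-0.11 -0.02 -0.31 0 1;0 0 -0.3 0 1;0 0 0 0 1"

```text
time: 32.85
tool_pos: [0.4602, -0.1278, 0.0635]
tool_rot: [-3.132, -0.226, -0.001]
force: [-10.3, 9.6, 9.5]
width: 0.0123
gripper_force: 53.6
```

drive_tool:
  targets: "-0.05 0 -0.15 0 1;0 0 -0.15 0 1;0 0 -0.1 0 1;0 0 0 0 1"

```text
time: 33.25
tool_pos: [0.4603, -0.1278, 0.0632]
tool_rot: [-3.132, -0.226, -0.0]
force: [-21.7, 14.5, 40.0]
width: 0.0122
gripper_force: 56.8
```

drive_tool:
  targets: "0 0 -0.15 0 1;0 0 0 0 1"

```text
time: 33.45
tool_pos: [0.4603, -0.1279, 0.0631]
tool_rot: [-3.132, -0.226, 0.001]
force: [-26.8, 14.9, 51.2]
width: 0.0123
gripper_force: 58.1
```

The force rose with no movement, so the tray is on its stop. Release, then close the middle lid.

drive_tool:
  targets: "0.1 -0.05 0.4 0 1;0 0 0.1 0 1;0 0 0 0 0.5;0 0 0 0 0.25;0 0 0 0 0.25;0 0 1 0 0.25;0 0 3 0 0.25;0 0 4 0 0;1 1 4 0 0;0 3 0 0 0;0 3 0 0 0;0 0 0 0 0"

```text
time: 34.65
tool_pos: [0.4708, -0.0567, 0.1815]
tool_rot: [-3.133, -0.231, -0.004]
force: [0.7, -0.6, -0.5]
width: 0.0426
gripper_force: 0.0
```

```bash
python3 - <<'E'
from h import *
print(r.observe()['tool_pos'],r.observe()['tool_rot'])
t=cam('top','top8.png'); c=cam('wrist')
for n,k,y in(('R',(.426,-.3266),-.157),('M',(.4737,.1122),.093),('L',(.4264,.3345),-.07)):
    d=np.array([np.cos(y),np.sin(y)]); h=np.array(k)+.07*d; a=np.arctan2(.055,.07)+2.2
    p=h-.089*np.cos(a)*d; z=.0265+.089*np.sin(a); print(n,p,z,proj(t,[[*p,z]]),end=' ')
    print(arc(y,2.2,0.0,24))
i=cv2.convertScaleAbs(t['img'],alpha=1.6)
L=[cv2.resize(cv2.convertScaleAbs(c['img'],alpha=1.4),(400,300)),cv2.resize(i[100:250,115:315],(400,300)),cv2.resize(i[140:215,262:362],(400,300)),cv2.resize(i[100:250,250:450],(400,300))]
cv2.imwrite('pics/m8.png',np.vstack([np.hstack(L[:2]),np.hstack(L[2:])]))
E
```

```text
[ 0.47083512 -0.05669381  0.18153914] [-3.1328758  -0.23105743 -0.00378453]
R [ 0.5797265  -0.35093534] 0.05072107193008796 [[377.01627143 172.73382836]] -0.25 0.04 0.77 0 1;-0.32 0.05 0.75 0 1;-0.39 0.06 0.71 0 1;-0.45 0.07 0.67 0 1;-0.51 0.08 0.63 0 1;-0.57 0.09 0.58 0 1;-0.62 0.10 0.53 0 1;-0.66 0.10 0.47 0 1;-0.70 0.11 0.40 0 1;-0.73 0.12 0.34 0 1;-0.76 0.12 0.27 0 1;-0.78 0.12 0.19 0 1;-0.80 0.13 0.12 0 1;-0.80 0.13 0.05 0 1;-0.81 0.13 -0.03 0 1;-0.80 0.13 -0.10 0 1;-0.79 0.12 -0.18 0 1;-0.77 0.12 -0.25 0 1;-0.74 0.12 -0.32 0 1;-0.71 0.11 -0.39 0 1;-0.67 0.11 -0.45 0 1;-0.63 0.10 -0.51 0 1;-0.58 0.09 -0.57 0 1;-0.53 0.08 -0.62 0 1
M [0.62866818 0.12665373] 0.05072107193008796 [[220.66055498 153.61585502]] -0.26 -0.02 0.77 0 1;-0.33 -0.03 0.75 0 1;-0.39 -0.04 0.71 0 1;-0.46 -0.04 0.67 0 1;-0.52 -0.05 0.63 0 1;-0.57 -0.05 0.58 0 1;-0.62 -0.06 0.53 0 1;-0.67 -0.06 0.47 0 1;-0.71 -0.07 0.40 0 1;-0.74 -0.07 0.34 0 1;-0.77 -0.07 0.27 0 1;-0.79 -0.07 0.19 0 1;-0.80 -0.07 0.12 0 1;-0.81 -0.08 0.05 0 1;-0.81 -0.08 -0.03 0 1;-0.81 -0.08 -0.10 0 1;-0.79 -0.07 -0.18 0 1;-0.77 -0.07 -0.25 0 1;-0.75 -0.07 -0.32 0 1;-0.72 -0.07 -0.39 0 1;-0.68 -0.06 -0.45 0 1;-0.63 -0.06 -0.51 0 1;-0.58 -0.05 -0.57 0 1;-0.53 -0.05 -0.62 0 1
L [0.5816596  0.32361404] 0.05072107193008796 [[156.40836931 167.64893974]] -0.26 0.02 0.77 0 1;-0.33 0.02 0.75 0 1;-0.39 0.03 0.71 0 1;-0.46 0.03 0.67 0 1;-0.52 0.04 0.63 0 1;-0.57 0.04 0.58 0 1;-0.62 0.04 0.53 0 1;-0.67 0.05 0.47 0 1;-0.71 0.05 0.40 0 1;-0.74 0.05 0.34 0 1;-0.77 0.05 0.27 0 1;-0.79 0.06 0.19 0 1;-0.80 0.06 0.12 0 1;-0.81 0.06 0.05 0 1;-0.81 0.06 -0.03 0 1;-0.81 0.06 -0.10 0 1;-0.79 0.06 -0.18 0 1;-0.78 0.05 -0.25 0 1;-0.75 0.05 -0.32 0 1;-0.72 0.05 -0.39 0 1;-0.68 0.05 -0.45 0 1;-0.63 0.04 -0.51 0 1;-0.59 0.04 -0.57 0 1;-0.53 0.04 -0.62 0 1
```

View pics/m8.png

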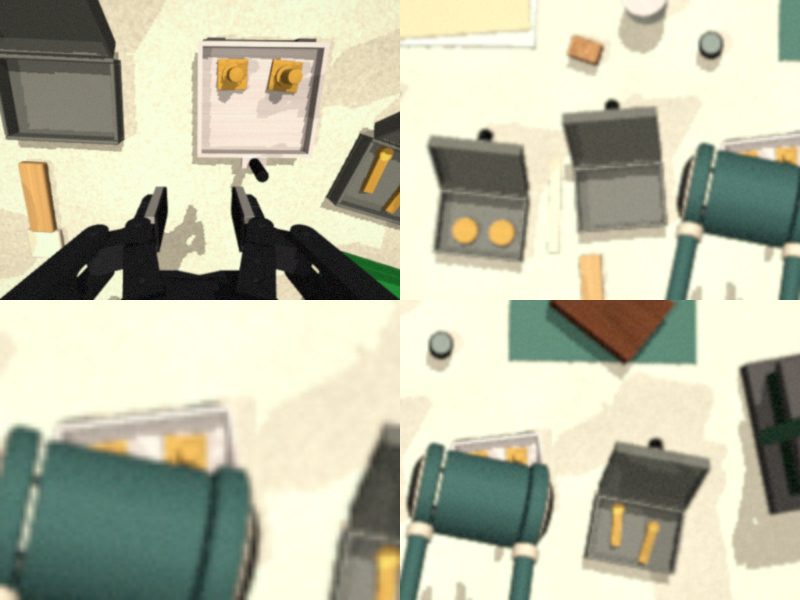

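Both bosses stand in the level tray. The open-lid knobs at (221,153), (157,167) and (377,172) px match the predictions. Closing M.

drive_tool:
  targets: "2 2.6 0 -0.02 0;2.3 2.6 0 -0.02 0;2.3 2.6 0 -0.01 0;2.3 2.6 0 0 0;2.3 2.6 0 0 0;2.3 2.6 0 0 0;2.3 2.7 0 0 0;0 0 -3 0 0;0 0 -3 0 0;0 0 0 0 0;0 0 0 0 0"
  grip_force: 40

```text
time: 35.85
tool_pos: [0.6281, 0.1233, 0.1197]
tool_rot: [3.138, 0.147, -0.003]
force: [0.1, 0.1, 1.5]
width: 0.0429
gripper_force: 0.0
```

drive_tool:
  targets: "0 0.3 -3 0 0;0 0 -2 0 0;0 0 -1.3 0 0;0 0 0 0 0;0 0 0 0 0"

```text
time: 36.35
tool_pos: [0.6293, 0.1268, 0.0588]
tool_rot: [3.138, 0.148, 0.003]
force: [0.6, 0.5, 0.7]
width: 0.0428
gripper_force: 0.0
```

drive_tool:
  targets: "0 0 0 0 1;0 0 0 0 1;0 0 0 0 1;0 0 0 0 1;0 0 0 0 1"

```text
time: 36.85
tool_pos: [0.6291, 0.1279, 0.0582]
tool_rot: [-3.137, -0.149, -0.003]
force: [2.3, 3.2, 6.0]
width: 0.0227
gripper_force: 39.7
```

Gripped (22.7 mm). Swing it shut.

drive_tool:
  targets: "-0.26 -0.02 0.77 0 1;-0.33 -0.03 0.75 0 1;-0.39 -0.04 0.71 0 1;-0.46 -0.04 0.67 0 1;-0.52 -0.05 0.63 0 1;-0.57 -0.05 0.58 0 1;-0.62 -0.06 0.53 0 1;-0.67 -0.06 0.47 0 1;-0.7 -0.07 0.4 0 1;-0.74 -0.07 0.34 0 1;-0.77 -0.07 0.27 0 1;-0.79 -0.07 0.19 0 1"

```text
time: 38.05
tool_pos: [0.559, 0.1209, 0.1197]
tool_rot: [3.138, 0.149, -0.001]
force: [0.3, 4.3, -12.9]
width: 0.0222
gripper_force: 39.7
```

drive_tool:
  targets: "-0.8 -0.07 0.12 0 1;-0.81 -0.08 0.05 0 1;-0.81 -0.08 -0.03 0 1;-0.81 -0.08 -0.1 0 1;-0.79 -0.07 -0.18 0 1;-0.77 -0.07 -0.25 0 1;-0.75 -0.07 -0.32 0 1;-0.72 -0.07 -0.39 0 1;-0.68 -0.06 -0.45 0 1;-0.63 -0.06 -0.5 0 1;-0.58 -0.05 -0.57 0 1;-0.53 -0.05 -0.62 0 1"

```text
time: 39.25
tool_pos: [0.4664, 0.1119, 0.0883]
tool_rot: [3.136, 0.149, -0.023]
force: [-21.8, -0.7, 20.0]
width: 0.0004
gripper_force: 19.0
```

drive_tool:
  targets: "-0.5 0 0 0 1;0 0 2 0 1;0 0 4 0 0.5;0 0 3 0 0;0 0 0 0 0;0 0 0 0 0"

```text
time: 39.85
tool_pos: [0.4682, 0.1124, 0.1788]
tool_rot: [3.137, 0.149, 0.002]
force: [-0.7, 0.7, -0.5]
width: 0.0427
gripper_force: 0.0
```

```bash
python3 - <<'E'
from h import *
c=cam('wrist'); print(r.observe()['tool_pos'],proj(c,[[.4737,.1122,.0905]]))
t=cam('top')
s=cam('scene');p=proj(s,[[.4937,.1122,.05]])[0].astype(int)
a=cv2.resize(cv2.convertScaleAbs(c['img'],alpha=1.4),(400,300))
b=cv2.resize(cv2.convertScaleAbs(s['img'],alpha=1.6)[p[1]-53:p[1]+52,p[0]-70:p[0]+70],(400,300))
cv2.imwrite('pics/m9.png',np.hstack([a,b]))
E
```

```text
[0.46732725 0.11234812 0.17741267] [[256.25218056 198.59450345]]
```

View pics/m9.png

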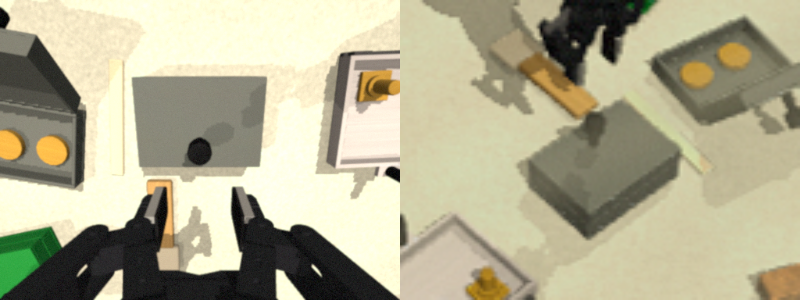

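The middle lid is shut, with its knob at the predicted pixel. Next is the left lid.

drive_tool:
  targets: "1.6 3 0 -0.03 0;1.6 3 0 -0.03 0;1.6 3 0 -0.03 0;1.6 3 0 -0.03 0;1.7 3 0 -0.03 0;1.7 3 0 -0.02 0;1.6 3.1 0 0 0;0 0 -3 0 0;0 0 -2.5 0 0;0 0 0 0 0;0 0 0 0 0"
  grip_force: 60

```text
time: 41.1
tool_pos: [0.5808, 0.3232, 0.1207]
tool_rot: [3.137, -0.118, -0.006]
force: [0.4, -0.6, 1.0]
width: 0.0428
gripper_force: 0.0
```

drive_tool:
  targets: "0.1 0 -3 0 0;0 0 -2 0 0;0 0 -1.6 0 0;0 0 0 0 0;0 0 0 0 0;0 0 0 0 1;0 0 0 0 1;0 0 0 0 1;0 0 0 0 1;0 0 0 0 1"

```text
time: 42.1
tool_pos: [0.5838, 0.3221, 0.0581]
tool_rot: [3.137, -0.118, 0.001]
force: [1.5, -6.9, 3.2]
width: 0.0217
gripper_force: 59.0
```

drive_tool:
  targets: "-0.26 0.02 0.77 0 1;-0.33 0.02 0.75 0 1;-0.39 0.03 0.71 0 1;-0.46 0.03 0.67 0 1;-0.52 0.04 0.63 0 1;-0.57 0.04 0.58 0 1;-0.62 0.04 0.53 0 1;-0.67 0.05 0.47 0 1;-0.7 0.05 0.4 0 1;-0.74 0.05 0.34 0 1;-0.77 0.05 0.27 0 1;-0.79 0.06 0.19 0 1"

```text
time: 43.3
tool_pos: [0.5136, 0.328, 0.1188]
tool_rot: [3.137, -0.117, -0.002]
force: [-2.6, -4.9, -18.3]
width: 0.0208
gripper_force: 59.3
```

drive_tool:
  targets: "-0.8 0.06 0.12 0 1;-0.81 0.06 0.05 0 1;-0.81 0.06 -0.03 0 1;-0.81 0.06 -0.1 0 1;-0.79 0.06 -0.18 0 1;-0.77 0.05 -0.25 0 1;-0.75 0.05 -0.32 0 1"

```text
time: 44.0
tool_pos: [0.4652, 0.3324, 0.1208]
tool_rot: [-3.139, 0.116, -0.02]
force: [-4.3, -19.1, 21.7]
width: 0.0178
gripper_force: 58.9
```

drive_tool:
  targets: "-0.6 0.05 -0.7 0 1;-0.68 0.05 -0.6 0 1;-0.63 0.04 -0.6 0 1;-0.6 0.04 -0.6 0 1;-0.5 0.04 -0.6 0 1;0 0 0 0 1"

```text
time: 44.6
tool_pos: [0.4236, 0.3421, 0.0927]
tool_rot: [-3.128, 0.125, 0.016]
force: [-49.7, 4.6, 53.1]
width: 0.0
gripper_force: 48.4
```

drive_tool:
  targets: "-0.5 0 1 0 1;0 0 2 0 1;0 0 3 0 0.5;0 0 3 0 0;0 0 0 0 0;0 0 0 0 0"

```text
time: 45.2
tool_pos: [0.4282, 0.3381, 0.1777]
tool_rot: [-3.131, 0.118, -0.016]
force: [-0.3, 1.1, 0.5]
width: 0.043
gripper_force: 0.0
```

```bash
python3 - <<'E'
from h import *
c=cam('wrist'); print(r.observe()['tool_pos'],proj(c,[[.4264,.3345,.0905]]))
s=cam('scene');p=proj(s,[[.445,.332,.05]])[0].astype(int)
a=cv2.resize(cv2.convertScaleAbs(c['img'],alpha=1.4),(400,300))
b=cv2.resize(cv2.convertScaleAbs(s['img'],alpha=1.6)[p[1]-53:p[1]+52,p[0]-70:p[0]+70],(400,300))
cv2.imwrite('pics/m10.png',np.hstack([a,b]))
E
```

```text
[0.42683064 0.33698798 0.1754418 ] [[261.30733968 208.8664111 ]]
```

View pics/m10.png

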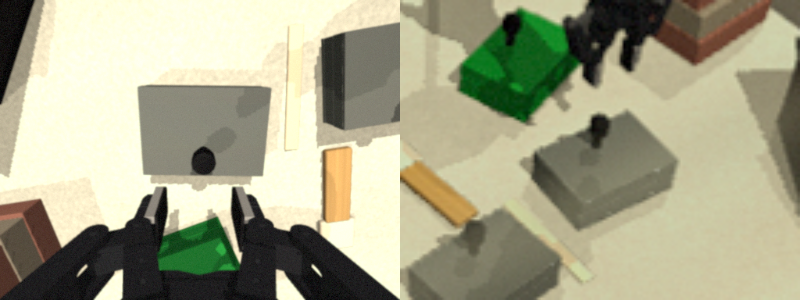

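Left lid is shut too. Now across to the right one.

drive_tool:
  targets: "0.9 -4.3 0 -0.01 0;0.9 -4.3 0 -0.01 0;0.9 -4.3 0 -0.01 0;0.9 -4.3 0 -0.01 0;1 -4.3 0 -0.01 0;1 -4.3 0 -0.01 0;1 -4.3 0 -0.01 0;1 -4.3 0 -0.01 0;1 -4.3 0 0 0;1 -4.3 0 0 0;1 -4.3 0 0 0;1 -4.3 0 0 0"
  grip_force: 40

```text
time: 46.5
tool_pos: [0.5405, -0.1829, 0.1708]
tool_rot: [-3.132, 0.244, 0.0]
force: [0.7, 0.4, -0.1]
width: 0.0427
gripper_force: 0.0
```

drive_tool:
  targets: "1 -4.3 0 0 0;1 -4.3 0 0 0;1 -4.3 0 0 0;0.7 -4.3 0 0 0;0 0 -3 0 0;0 0 -2.5 0 0;0 0 0 0 0;0 0 0 0 0;0 0 0 0 0"

```text
time: 47.4
tool_pos: [0.5772, -0.3527, 0.1161]
tool_rot: [-3.132, 0.243, 0.001]
force: [-0.4, 0.3, -0.3]
width: 0.0429
gripper_force: 0.0
```

drive_tool:
  targets: "0.2 0.2 -3 0 0;0 0 -2 0 0;0 0 -1.2 0 0;0 0 0 0 0;0 0 0 0 0;0 0 0 0 1;0 0 0 0 1;0 0 0 0 1;0 0 0 0 1;0 0 0 0 1"

```text
time: 48.4
tool_pos: [0.5812, -0.3517, 0.0565]
tool_rot: [3.13, -0.244, 0.006]
force: [5.9, -0.5, 4.6]
width: 0.0225
gripper_force: 40.0
```

drive_tool:
  targets: "-0.25 0.04 0.77 0 1;-0.32 0.05 0.75 0 1;-0.39 0.06 0.71 0 1;-0.45 0.07 0.67 0 1;-0.5 0.08 0.63 0 1;-0.57 0.09 0.58 0 1;-0.62 0.1 0.53 0 1;-0.66 0.1 0.47 0 1;-0.7 0.11 0.4 0 1;-0.73 0.12 0.34 0 1;-0.76 0.12 0.27 0 1;-0.78 0.12 0.19 0 1"

```text
time: 49.6
tool_pos: [0.5109, -0.3402, 0.1173]
tool_rot: [-3.132, 0.244, 0.002]
force: [0.2, -4.6, -7.9]
width: 0.0226
gripper_force: 39.5
```

drive_tool:
  targets: "-0.8 0.13 0.12 0 1;-0.8 0.13 0.05 0 1;-0.8 0.13 -0.1 0 1;-0.8 0.13 -0.15 0 1;-0.79 0.12 -0.2 0 1;-0.77 0.12 -0.3 0 1"

```text
time: 50.2
tool_pos: [0.4654, -0.333, 0.1146]
tool_rot: [3.131, -0.244, 0.005]
force: [0.1, 0.9, 8.2]
width: 0.022
gripper_force: 38.6
```

drive_tool:
  targets: "-0.74 0.12 -0.38 0 1;-0.7 0.11 -0.42 0 1;-0.67 0.11 -0.48 0 1;-0.63 0.1 -0.53 0 1;-0.58 0.09 -0.6 0 1;0 0 0 0 1"

```text
time: 50.8
tool_pos: [0.4287, -0.327, 0.0887]
tool_rot: [-3.132, 0.242, 0.006]
force: [-6.8, -0.0, 10.6]
width: 0.0219
gripper_force: 38.6
```

drive_tool:
  targets: "0 0 -0.1 0 1;0 0 0 0 0;0 0 0 0 0;0 0 0 0 0;0 0 2 0 0;0 0 4 0 0;0 0 4 0 0;-1 -3 2 0 0;-2 -4 0 0 0;-2 -4 0 0 0;-2 -4 0 0 0;-2 -4 0 0 0"

```text
time: 52.0
tool_pos: [0.3405, -0.5185, 0.2066]
tool_rot: [-3.131, 0.243, 0.0]
force: [2.0, 0.2, 0.6]
width: 0.0425
gripper_force: 0.0
```

```bash
python3 - <<'E'
from h import *
t=cam('top'); s=cam('scene')
i=cv2.convertScaleAbs(t['img'],alpha=1.6)[100:300,110:410]
j=cv2.convertScaleAbs(s['img'],alpha=1.6)[95:285,100:360]
cv2.imwrite('pics/fin.png',np.hstack([cv2.resize(i,(400,267)),cv2.resize(j,(400,267))]).repeat(1,0))
k=cv2.resize(cv2.convertScaleAbs(t['img'],alpha=1.6)[150:225,260:360],(400,300)); k2=cv2.resize(cv2.convertScaleAbs(s['img'],alpha=1.6)[190:265,180:260],(320,300))
f=np.zeros((567,800,3),np.uint8); f[:267]=cv2.imread('pics/fin.png'); f[267:,:400]=k; f[267:,400:720]=k2
cv2.imwrite('pics/fin.png',f); print(r.observe()['tool_pos'])
E
```

```text
[ 0.33876257 -0.5216611   0.20648147]
```

View pics/fin.png

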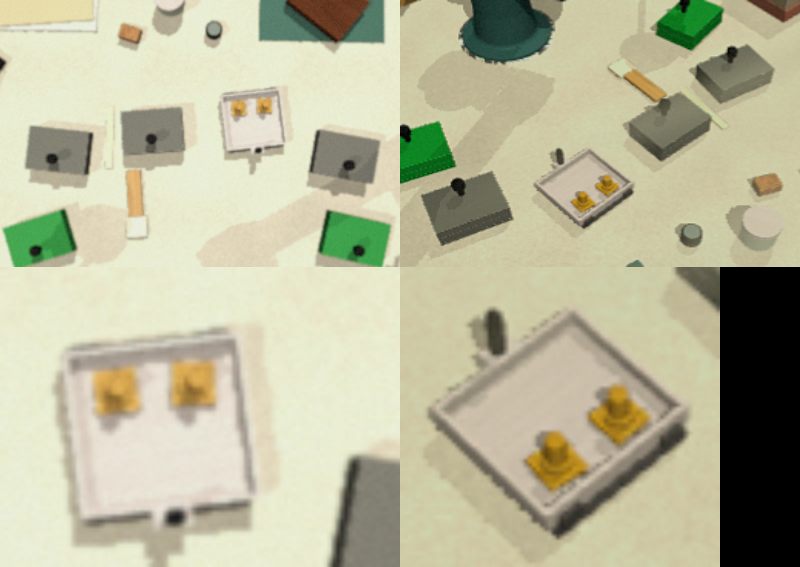

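The final view shows all three lids shut, both bosses upright in the level tray with its post at its original pixel, and the bystanders unmoved.

drive_tool:
  targets: "0 0 0 0 0;0 0 0 0 0;0 0 0 0 0;0 0 0 0 0;0 0 0 0 0"

```text
time: 52.6
tool_pos: [0.342, -0.5167, 0.207]
tool_rot: [3.132, -0.241, 0.0]
force: [-0.4, -0.3, -0.7]
width: 0.043
gripper_force: 0.0
```

```bash
python3 -c "
from plant import r
print(r.hand_in())"
```

```text
the job is handed in; nothing more can be done
None
```

The job is handed in at about 53 s, result not shown: with all three lids open, both bosses went from the middle case to the tray, which was held at about 30° for over 2 s and lowered level with them in it; all lids are shut, though the middle and left knobs slipped from the grip just before closing.

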